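# Roll the crochet hook tube onto its wrapping card

## Task

The tube of crochet hooks is to be gift-wrapped: roll it across the counter by pushing on its upper half with the fingertips, never gripping or lifting it, so that it turns over on its way and comes to rest lying along the red stripe in the middle of the wrapping card, both ends on the card. Then take the hand away, and leave the spools, the tape measure and the tin as they are.

Things in the scene. Friction and masses are not known exactly. Their poses are not given: they have to be found in the camera images.
- hook_tube: closed varnished card tube, 60 mm diameter, 150 mm long, 0.15 kg, white with blue caps and orange rings, lying. Origin on its axis at mid length (30 mm up). Own x = long axis, stays level; own z points up at the start and turns as it rolls. Slippery (friction 0.3): tips pushing from behind just above mid height slip on it as it rolls. Let go at 0.1 m/s it stops in about 15 mm
- wrap_card: wrapping card lying flat, fixed to the counter, less than 1 mm thick: brown rectangle, 220 mm along its x axis and 160 mm along its y axis, with a red stripe 30 mm wide down the middle along its x axis. Its origin is at the centre. The tube starts 0.11 to 0.32 m away, on its +y or on its -y side, its axis roughly parallel to the stripe
- green_spool: standing spool of green thread, 31 mm in diameter and 52 mm tall, a bystander beyond the right (-y) end of the work; origin at the centre of its underside
- tape_measure: yellow round tape measure lying flat, 51 x 65 x 21 mm, a bystander beyond the right end; origin at its underside
- yellow_spool: standing spool of yellow thread, 31 mm in diameter and 52 mm tall, a bystander beyond the left (+y) end of the work; origin at the centre of its underside
- teal_tin: low round teal tin, 64 mm in diameter and 25 mm tall, a bystander beyond the left end; origin at the centre of its underside
Not all that is in view belongs to the job. Of the things that look like the hook_tube, the largest one is meant.

How it is judged:
On the way, in this order (a step that is already met when the one before it is completed fails the run):
1. the tube has rolled over to about upside down, lying on the counter (angle between hook_tube's own z axis and vertical above 2.2 rad and height (world z) of hook_tube below 0.035 m), for 0.05 s.
2. the tube lies on the card along the stripe (y of hook_tube in the frame of wrap_card between -0.015 and 0.015 m and x of hook_tube in the frame of wrap_card between -0.035 and 0.035 m and angle between the x axis of hook_tube and the x axis of wrap_card, either way round below 0.2 rad and height (world z) of hook_tube between 0.025 and 0.035 m), for 0.2 s.
At the end, for the whole second after the job is handed in: the tube lies still on the counter with its axis within 15 mm of the middle of the stripe and within 0.2 rad of its direction, its centre within 35 mm of the card's centre lengthwise (both ends on the card) (all of step 2 and linear speed of hook_tube below 0.01 m/s and angular speed of hook_tube below 0.3 rad/s); the robot touches nothing.
It fails at once if the tube is lifted off the counter or stood up (height (world z) of hook_tube above 0.04 m or angle between hook_tube's own x axis and vertical below 1.35 rad or angle between hook_tube's own x axis and vertical above 1.79 rad).
It fails at once if the hand pushes with the point between its finger pads below the tube's mid height (30 mm) (contact force between the fingers and hook_tube above 0.3 N and height (world z) of the grasp point below 0.03 m).
It fails at once if a thread spool is shoved (15 mm), lifted or knocked over (distance of any of green_spool, yellow_spool from where it was at the start of the episode above 0.015 m or angle between any of green_spool, yellow_spool's own z axis and vertical above 0.4 rad).
It fails at once if the tape measure or the tin is shoved (15 mm), lifted or knocked over (distance of any of tape_measure, teal_tin from where it was at the start of the episode above 0.015 m or angle between any of tape_measure, teal_tin's own z axis and vertical above 0.4 rad).
It also fails if it takes over 40 s, if anything falls off the work surface, if the arm or the gripper's body presses on something with over 40 N, if the wrist force passes 120 N, or if a joint passes its speed limit or range.

## Robot

A 6-joint arm with a two-finger parallel gripper is mounted at the origin on a cart in front of the work surface, level with it; the furniture and walls round the work are solid. World frame = base frame: x ahead of the robot, y to its left, z up, the work surface at z = 0. Lengths are in m, angles in rad, forces in N, time in s.
With the tool pointing down it reaches from about 0.25 to 0.725 m from the base axis. Payload 4 kg.
Tool frame: the origin (TCP) lies at the very end of the fingers, on their centre line; the grasp point (between the pads) lies 19 mm behind it; z points along the fingers, y is the line along which they close (so a half turn about z gives the same grasp; the last joint's range is limited). The gripper opens to 85 mm and grips with 20 to 120 N. Pads are 22 mm wide; open, the fingers measure 114 mm over their backs; the gripper's body (76 mm by 85 mm) begins 54 mm behind the grasp point. The pads swing forward as they close: fully open they stand 13 mm farther back than shut.
Start: joints at [-1.105, 0.241, 0.005, 1.335, 0, 1.571], TCP at [0.225, -0.447, 0.231] pointing down, gripper open.
Joint ranges: [-2.72, 2.72], [-1.05, 1.87], [-1.09, 1.28], [-1.99, 2.15], [-1.42, 1.44], [-3.14, 3.14]. Speed limits (rad/s): [2.79, 2.79, 3.14, 3.14, 3.14, 3.14].

## Interface

Orientations are given as a unit quaternion [x, y, z, w].
In Python, from workcell import bot, vision, workorder gives the robot as it stands.
- The arm moves only by the shell command python3 -m creep 'ROWS' [OPENING]. ROWS is JSON, a list of rows, each a list of 2 entries, a list of its own where there are three numbers: the shift along the tool's x, y, z in mm, then the turn, a rotation vector about the tool's x, y, z in rad. In form: [[[dx, dy, dz], [wx, wy, wz]], ...]. A call has 1 to 12 rows; each row shifts and turns the commanded pose from where the row before left it, along the tool's axes as they then stand; what a row does not reach is not made up. A row lasts 1/8 s, in which the tool goes at most 62.5 mm and 10.7 degrees, less where a joint would pass 70% of its speed; a pose out of reach is approached as far as the arm can. A call is refused whole if a number of a shift passes 62.5 or a number of a turn 0.188, either way. A call with a gripper value outside its range is refused whole. OPENING is the finger opening in mm, from 0 to 85.4, set as the call begins (- or left out, the last holds). The fingers move at their own pace and stop on an object; the grip force is fixed at half the most. Time passes only in rows, so rows that do not move let the fingers close. It gives the time, the measured TCP pose, the force, the opening and the grip force at its end, in the units of the state.
- bot.get_obs(): the state, without advancing time (a new reading comes with each control period).
- vision.camera(name): name is "side" or "top" or "wrist"; returns a dict with "image" (400x640x3 uint8, blue, green, red), "z_map" (400x640 float32, m along the optical axis (not along the pixel's ray), 0 where there is no reading), "K" (3x3 intrinsics, pixels), "k1" (the pictures are not rectified: a ray, as slopes to the right and down, at radius r is drawn at 1 + k1 r^2 times it, then the intrinsics apply), "rvec" (rotation vector, rad) and "tvec" (3), from world to camera coordinates, as OpenCV has them; the wrist camera has in their place "tool_from_camera" (4x4, takes a point from camera to tool coordinates, whose origin is the TCP and whose axes are the flange's). Camera axes: x right, y down, z forward; pixel columns grow to the right and rows downward; lengths in m; the calibration is good to about 2 mm. A picture is of the moment at which its call begins: read the wrist's pose just before it.
- workorder.job_done(): hands the job in; it is judged then, once.
Trained networks look in a picture, given as the dict that the camera call returned (one of the last four; its "shot" number tells which), for a name from the list of things; names that differ only in an ending like _2 or _b are one class to them, and where a whole thing is asked for, a point or a joint stands for the part that bears it (a point fixed in the world has none). Each returns a list of dicts, best first, with "score" (0 to 1); they miss things now and then, are a little off and sometimes report something else, mostly with a low value. They report only what shows in the picture. A call takes as long as a camera call. They do not tell look-alikes from the thing itself.
- vision.spot_in(picture, query): "position" ([column, row] in pixels, amid what is visible of it).
- vision.place_of(picture, query): "position" ([column, row] in pixels: a listed point, or the origin of a listed thing).
The state is a dict: "clock": time; "joint_pos": joint angles; "joint_vel": joint speeds; "tau": joint torques, N m; "eef_pos": TCP position; "tool_rot": TCP orientation; "ft_force": force on the tool from outside, world axes, zero at the start; "ft_torque": the same for the moment, N m; "grip_width": finger opening in m; "grasp_force": force on a finger pad.
Only numpy, scipy, OpenCV 4.12 (cv2) and the standard library are available. Lean on these libraries where they do the work, as an engineer would, in place of code of your own. Each camera call takes 0.05 s, during which the arm holds its last target. There are 200 camera calls.

## Working session

There is one attempt and no reset: what is moved stays moved. The work goes in short steps, Python scripts to look and compute and a shell command to move; the robot and the scene stay as the last step left them, time stands still between calls to the robot, and variables do not carry over. Pictures are saved under pics/ and viewed, at most 10 in all, crops included, and the job is handed in when it is done.

```bash
mkdir -p pics; cat > h.py <<'E'
import cv2, numpy as np
from workcell import bot, vision, workorder
from scipy.spatial.transform import Rotation as R
def px2w(c,p,dz=None,win=2):
    K=c["K"];u,v=p
    d=np.array([(u-K[0,2])/K[0,0],(v-K[1,2])/K[1,1]]);s=d.copy()
    for _ in range(20): s=d/(1+c["k1"]*(s@s))
    Rm=cv2.Rodrigues(np.array(c["rvec"],float))[0];t=np.array(c["tvec"],float).ravel()
    o=-Rm.T@t;r=Rm.T@np.array([s[0],s[1],1.])
    if dz is not None: return o+r*(dz-o[2])/r[2]
    z=c["z_map"][int(round(v)),int(round(u))]
    return o+r*z
E
python3 - <<'E'
from h import *
o=bot.get_obs();print(o["clock"],o["eef_pos"],o["tool_rot"])
for n in("top","side"):
    c=vision.camera(n);cv2.imwrite(f"pics/{n}0.png",c["image"])
    for q in["hook_tube","wrap_card","green_spool","tape_measure","yellow_spool","teal_tin"]:
        for d in vision.place_of(c,q)[:4]:
            p=d["position"];print(n,q,round(d["score"],2),np.round(p),px2w(c,p,0.03 if q=="hook_tube" else 0).round(3))
E
```

```text
0.0 [ 0.22430331 -0.44617629  0.23041032] [ 9.72997936e-01  2.30811484e-01 -2.30637278e-04 -1.01057291e-03]
top hook_tube 0.87 [305. 202.] [ 0.576 -0.143  0.03 ]
top hook_tube 0.62 [395. 207.] [ 0.519 -0.458  0.03 ]
top wrap_card 0.84 [256. 198.] [0.618 0.035 0.   ]
top green_spool 0.45 [357. 219.] [ 0.499 -0.322  0.   ]
top tape_measure 0.67 [356. 193.] [ 0.594 -0.331  0.   ]
top tape_measure 0.28 [187. 206.] [0.619 0.288 0.   ]
top yellow_spool 0.54 [187. 206.] [ 0.619  0.285 -0.   ]
top yellow_spool 0.49 [305. 205.] [ 0.573 -0.14   0.   ]
top teal_tin 0.69 [189. 183.] [0.705 0.276 0.   ]
side hook_tube 0.97 [316. 214.] [ 0.565 -0.138  0.03 ]
side hook_tube 0.66 [410. 165.] [ 0.44  -0.617  0.03 ]
side hook_tube 0.56 [378. 178.] [ 0.502 -0.456  0.03 ]
side hook_tube 0.4 [179. 280.] [0.691 0.292 0.03 ]
side wrap_card 0.97 [267. 249.] [0.611 0.049 0.   ]
side green_spool 0.69 [364. 200.] [ 0.499 -0.339  0.   ]
side tape_measure 0.65 [336. 195.] [ 0.599 -0.325  0.   ]
side yellow_spool 0.83 [205. 297.] [0.621 0.281 0.   ]
side teal_tin 0.85 [181. 280.] [0.721 0.264 0.   ]
```

View pics/top0.png

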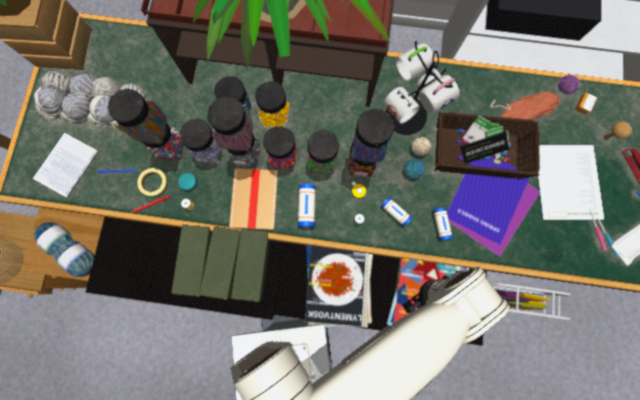

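View pics/side0.png

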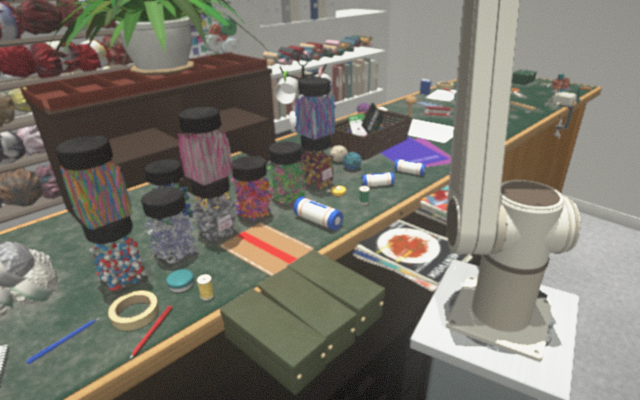

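Tube-like candidates in the top picture are (306,204), (396,211) and (443,223). The largest is at (306,204), right next to the card at (254,198), so I choose that one. I'll check it in a crop and measure both axes.

```bash
python3 - <<'E'
from h import *
def fit(P):
    m=P.mean(0);_,_,V=np.linalg.svd(P-m,full_matrices=False);a=V[0]*np.sign(V[0][0]);t=(P-m)@a
    return m+a*(t.min()+t.max())/2,a,t.max()-t.min()
for n,b in(("top",(225,160,325,240)),("side",(200,180,350,285))):
    c=vision.camera(n);im=c["image"].astype(int)
    x0,y0,x1,y1=b;B,G,Rr=im[...,0],im[...,1],im[...,2]
    reg=np.zeros(B.shape,bool);reg[y0:y1,x0:x1]=1
    red=reg&(Rr>150)&(G<80)&(B<90)
    if n=="top": red[:, 279:]=0
    if n=="side": red[:228]=0
    k,l,s,_=cv2.connectedComponentsWithStats(red.astype(np.uint8));red=l==1+s[1:,4].argmax()
    P=np.array([px2w(c,(u,v),0.)[:2] for v,u in np.argwhere(red)]);m,a,L=fit(P);print(n,"stripe",m.round(4),np.arctan2(a[1],a[0]).round(3),L.round(3))
    # tube from depth: points with 0.012<z<0.07 near
    Q=[]
    for v in range(y0,y1):
        for u in range(x0,x1):
            if c["z_map"][v,u]>0:
                p=px2w(c,(u,v))
                if .015<p[2]<.075 and abs(p[0]-.57)<.12 and abs(p[1]+.14)<.08:Q.append(p)
    Q=np.array(Q);m,a,L=fit(Q[:,:2]);print(n,"tube",len(Q),m.round(4),np.arctan2(a[1],a[0]).round(3),L.round(3),"ztop",np.percentile(Q[:,2],95).round(3))
    w=(Q[:,:2]-m)@np.array([-a[1],a[0]]);print(" width",w.min().round(3),w.max().round(3), "xr",np.percentile(Q[:,0],[1,99]).round(3))
    for q in(.044,.058):pass
    top=Q[Q[:,2]>np.percentile(Q[:,2],70)];print(" ridge",top.mean(0).round(3))
    if n=="top":cv2.imwrite("pics/crop1.png",cv2.resize(c["image"][120:260,170:430],(780,420),interpolation=cv2.INTER_CUBIC))
E
```

```text
top stripe [0.6205 0.0439] -0.158 0.221
top tube 734 [ 0.5931 -0.1538] -0.237 0.214 ztop 0.063
 width -0.044 0.036 xr [0.488 0.689]
 ridge [ 0.567 -0.146  0.061]
side stripe [0.7145 0.0309] -0.087 0.028
side tube 954 [ 0.594 -0.143] -0.255 0.219 ztop 0.06
 width -0.052 0.029 xr [0.485 0.689]
 ridge [ 0.567 -0.145  0.059]
```

View pics/crop1.png

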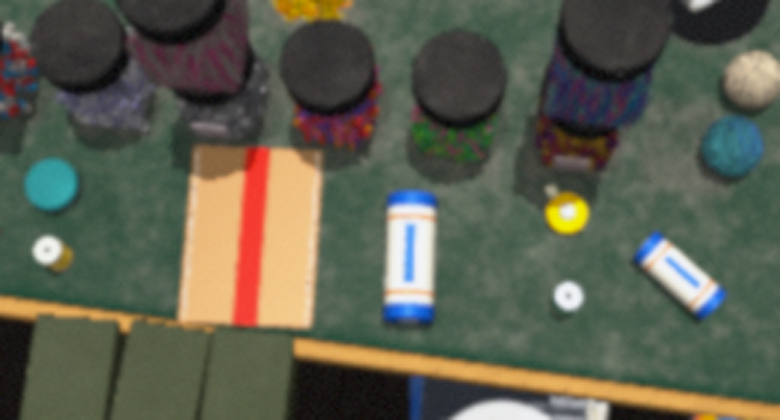

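The crop shows the large tube at crop (410,257) with its blue label up. The green spool (568,296) and the tape (567,213) are on its right. The stripe runs at about (250,237). Jar points spoiled the tube's axis fit, so I'll refit with them cut off and turn the hand in the meantime.

```bash
python3 -m creep '[[[0,0,0],[0,0,-0.158]],[[0,0,0],[0,0,-0.158]],[[0,0,0],[0,0,-0.158]],[[0,0,0],[0,0,-0.158]],[[0,0,0],[0,0,-0.158]],[[0,0,0],[0,0,-0.158]],[[0,0,0],[0,0,0]]]' 85; cat >> h.py <<'E'
C=np.array([.6205,.0439]);TH=-.158;A=np.array([np.cos(TH),np.sin(TH)]);N=np.array([-A[1],A[0]])
def tube(n):
    c=vision.camera(n);K=c["K"];im=c["image"]
    v,u=np.nonzero(c["z_map"]>0)
    pt=cv2.undistortPoints(np.stack([u,v],1).astype(float)[:,None],K,np.array([c["k1"],0,0,0.]))[:,0]
    z=c["z_map"][v,u];Rm=cv2.Rodrigues(np.array(c["rvec"],float))[0];t=np.array(c["tvec"],float).ravel()
    W=(np.c_[pt,np.ones(len(z))]*z[:,None]-t)@Rm
    return c,W,im[v,u].astype(int)
def fit(P):
    m=P.mean(0);_,_,V=np.linalg.svd(P-m,full_matrices=False);a=V[0]*np.sign(V[0][0]);t=(P-m)@a
    return m+a*(t.min()+t.max())/2,np.arctan2(a[1],a[0]),t.max()-t.min()
def ridge(n,y0,y1,zlo=.045,x1=.665):
    c,W,im=tube(n);s=(W[:,2]>zlo)&(W[:,2]<.07)&(W[:,1]>y0)&(W[:,1]<y1)&(W[:,0]>.46)&(W[:,0]<x1)
    m,th,L=fit(W[s][:,:2]);d=m-C;print(n,s.sum(),"tube",m.round(4),"ang",th.round(3),"L",L.round(3),"card x,y",(d@A).round(4),(d@N).round(4));return c,W,im
E
python3 - <<'E'
from h import *
for n in("top","side"):
    c,W,im=ridge(n,-.21,-.08)
    s=(W[:,2]>.02)&(W[:,2]<.3)&(W[:,1]>-.25)&(W[:,1]<.12)&(W[:,0]>.66)&(W[:,0]<.9)
    for y in np.arange(-.25,.12,.04):
        q=s&(abs(W[:,1]-y-.02)<.02);print(y.round(2),W[q][:,0].min().round(3),W[q][:,2].max().round(3)) if q.any() else 0
o=bot.get_obs();print(o["clock"],o["eef_pos"],R.from_quat(o["tool_rot"]).as_matrix().round(3))
E
```

```text
clock: 1.68
eef_pos: [0.2246, -0.4467, 0.2313]
tool_rot: [0.761, 0.649, 0.0, 0.0]
ft_force: [-0.1, -0.3, 0.3]
grip_width: 0.085
grasp_force: 0.0
top 610 tube [ 0.5634 -0.1449] ang -0.14 L 0.152 card x,y -0.0266 -0.1955
-0.25 0.673 0.197
-0.21 0.678 0.195
-0.17 0.696 0.187
-0.13 0.708 0.197
-0.09 0.709 0.196
-0.05 0.721 0.194
-0.01 0.732 0.3
0.03 0.734 0.3
0.07 0.738 0.3
side 479 tube [ 0.5643 -0.136 ] ang -0.114 L 0.154 card x,y -0.0272 -0.1865
-0.25 0.67 0.192
-0.21 0.675 0.192
-0.17 0.694 0.186
-0.13 0.705 0.187
-0.09 0.707 0.187
-0.05 0.716 0.187
-0.01 0.73 0.3
0.03 0.73 0.3
0.07 0.734 0.3
0.11 0.754 0.288
1.775 [ 0.22456106 -0.44672968  0.23130903] [[ 0.159  0.987 -0.   ]
 [ 0.987 -0.159  0.   ]
 [ 0.    -0.    -1.   ]]
```

```bash
python3 -m creep '[[[28,28,0],[0,0,0]],[[28,29,0],[0,0,0]],[[28,29,0],[0,0,0]],[[28,29,0],[0,0,0]],[[28,28,0],[0,0,0]],[[28,28,0],[0,0,0]],[[28,29,0],[0,0,0]],[[28,29,0],[0,0,0]],[[28,29,0],[0,0,0]],[[28,28,0],[0,0,0]],[[0,0,40],[0,0,0.1]],[[0,0,40],[0,0,0]]]' 85 && python3 -m creep '[[[0,0,40],[0,0,0]],[[0,0,40],[0,0,0]],[[0,0,20],[0,0,0]],[[0,0,0],[0,0,0]]]' 85; python3 - <<'E'
from h import *
o=bot.get_obs();d=o["eef_pos"][:2]-C;print(o["eef_pos"],"card",(d@A).round(4),(d@N).round(4),R.from_quat(o["tool_rot"]).as_matrix()[:2,0])
c=ridge("side",-.19,-.08)[0];cv2.imwrite("pics/s2.png",cv2.resize(c["image"][130:300,190:440],(800,544)))
E
```

```text
clock: 3.28
eef_pos: [0.5519, -0.2144, 0.1506]
tool_rot: [0.792, 0.61, 0.0, 0.001]
ft_force: [0.0, -0.5, 1.1]
grip_width: 0.085
grasp_force: 0.0
clock: 3.78
eef_pos: [0.5492, -0.2142, 0.0492]
tool_rot: [0.792, 0.61, -0.001, -0.002]
ft_force: [0.2, 0.3, -0.2]
grip_width: 0.085
grasp_force: 0.0
[ 0.54915434 -0.21421053  0.04918378] card -0.0298 -0.2661 [0.25548987 0.96681157]
side 478 tube [ 0.5631 -0.1359] ang -0.115 L 0.155 card x,y -0.0284 -0.1865
```

View pics/s2.png

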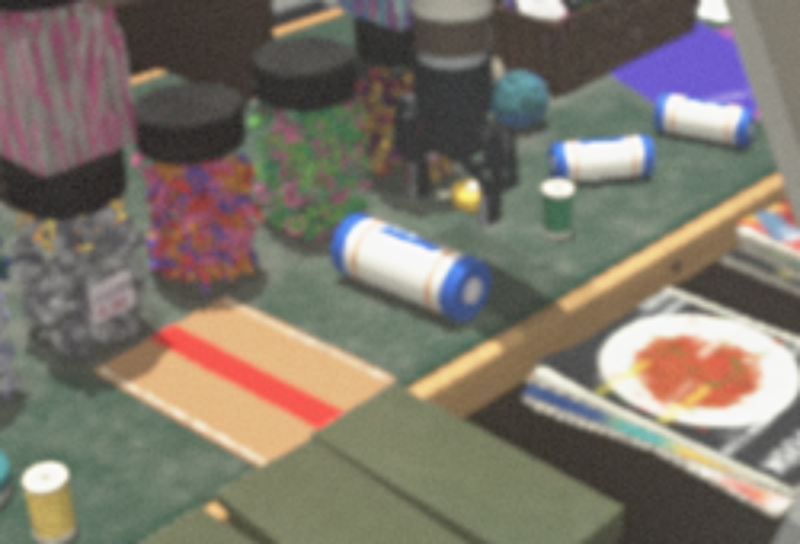

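The hand is behind the tube (crop (455,150)) with its fingers spread along the tube's axis, and the way is clear. I lower the tips to just above mid height and start rolling. The heading is slightly turned so the tube drifts towards the card's centre lengthwise.

```bash
python3 -m creep '[[[0,0,12],[0,0,0]],[[0,0,12],[0,0,0]],[[12,0,0],[0,0,0]],[[10,0,0],[0,0,0]],[[6,0,0],[0,0,0]],[[6,0,0],[0,0,0]],[[6,0,0],[0,0,0]],[[6,0,0],[0,0,0]],[[6,0,0],[0,0,0]],[[6,0,0],[0,0,0]],[[6,0,0],[0,0,0]],[[6,0,0],[0,0,0]]]' 85 ; python3 - <<'E'
from h import *
o=bot.get_obs();d=o["eef_pos"][:2]-C;print(o["eef_pos"],"card",(d@A).round(4),(d@N).round(4))
for n in("side","top"): c=ridge(n,o["eef_pos"][1]+.022,o["eef_pos"][1]+.11)[0]
cv2.imwrite("pics/t3.png",cv2.resize(c["image"][150:260,220:380],(800,550)))
E
```

```text
clock: 5.32
eef_pos: [0.5687, -0.1468, 0.0273]
tool_rot: [0.792, 0.611, -0.0, -0.0]
ft_force: [-0.6, 0.3, -0.1]
grip_width: 0.0849
grasp_force: 0.0
[ 0.5686949  -0.14682542  0.02729706] card -0.0212 -0.1965
side 522 tube [ 0.5691 -0.0922] ang -0.087 L 0.155 card x,y -0.0293 -0.1425h.py:22: RuntimeWarning: Mean of empty slice.
  m=P.mean(0);_,_,V=np.linalg.svd(P-m,full_matrices=False);a=V[0]*np.sign(V[0][0]);t=(P-m)@a
  ret = um.true_divide(
Traceback (most recent call last):
  File "h.py", line 26, in ridge
    m,th,L=fit(W[s][:,:2]);d=m-C;print(n,s.sum(),"tube",m.round(4),"ang",th.round(3),"L",L.round(3),"card x,y",(d@A).round(4),(d@N).round(4));return c,W,im
           ~~~^^^^^^^^^^^^
  File "h.py", line 22, in fit
    m=P.mean(0);_,_,V=np.linalg.svd(P-m,full_matrices=False);a=V[0]*np.sign(V[0][0]);t=(P-m)@a
                                                               ~^^^
IndexError: index 0 is out of bounds for axis 0 with size 0
```

```bash
python3 - <<'E'
from h import *
c=ridge("side",-.13,-.05)[0]
cv2.imwrite("pics/s3.png",cv2.resize(c["image"][150:300,200:400],(800,600),interpolation=cv2.INTER_CUBIC))
E
```

```text
side 560 tube [ 0.5697 -0.0897] ang -0.058 L 0.154 card x,y -0.0292 -0.1399
```

View pics/s3.png

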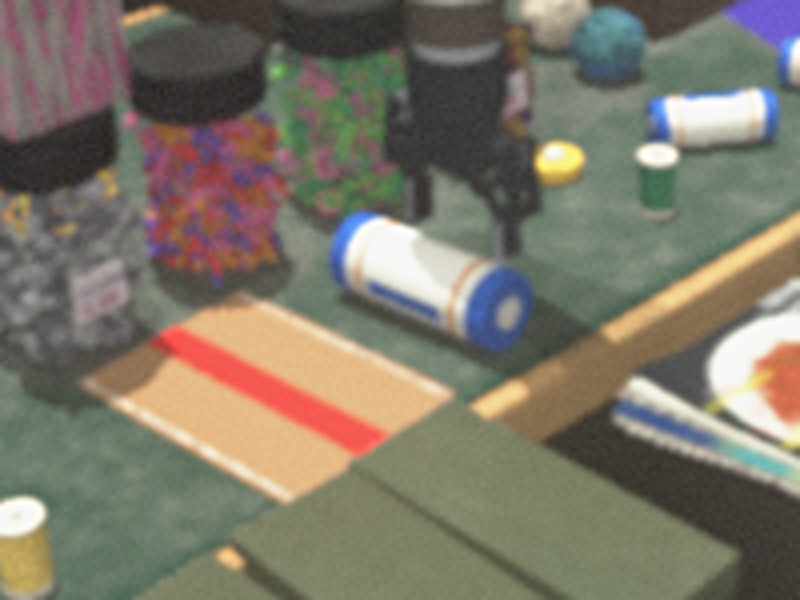

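The tube has rolled about a quarter turn: the label now faces the card at crop (400,295). Dark finger points probably skew the angle, so I'll mask them out.

```bash
cat >> h.py <<'E'
def ridge(n,y0,y1,zlo=.04,x1=.70):
    c,W,im=tube(n);w=(im.min(1)>140)|((im[:,0]>120)&(im[:,0]>im[:,2]+50))
    s=w&(W[:,2]>zlo)&(W[:,2]<.07)&(W[:,1]>y0)&(W[:,1]<y1)&(W[:,0]>.46)&(W[:,0]<x1)
    if s.sum()<50:print(n,"hidden",s.sum());return c
    m,th,L=fit(W[s][:,:2]);X=(W[s][:,:2]-m)@np.array([np.cos(th),np.sin(th)])
    # side camera sees mostly the near/+y flank: use circle z to correct
    nn=np.array([-np.sin(th),np.cos(th)]);q=(W[s][:,:2]-m)@nn;z=W[s][:,2]
    # least-squares circle of radius 30 mm, centre z 30 mm, lateral offset + heading error
    from scipy.optimize import least_squares
    f=lambda p:np.hypot(q-p[0]-p[1]*X,z-.03)-.03
    r=least_squares(f,[0,0],loss="soft_l1",f_scale=.003);m=m+nn*r.x[0];th+=r.x[1]
    d=m-C;print(n,s.sum(),"tube",m.round(4),"ang rel",(th-TH).round(3),"L",L.round(3),"card x,y",(d@A).round(4),(d@N).round(4));return c
E
python3 - <<'E'
from h import *
for n in("side","top","side"):ridge(n,-.17,-.03)
E
```

```text
side 583 tube [ 0.5688 -0.0959] ang rel 0.008 L 0.154 card x,y -0.0291 -0.1462
top hidden 0
side 583 tube [ 0.5701 -0.0927] ang rel 0.01 L 0.154 card x,y -0.0283 -0.1428
```

```bash
python3 -m creep '[[[4,0,0],[0,0,0.05]],[[4,0,0],[0,0,0.05]],[[5,0,0],[0,0,0]],[[5,0,0],[0,0,0]],[[6,0,0],[0,0,0]],[[6,0,0],[0,0,0]],[[6,0,0],[0,0,0]],[[6,0,0],[0,0,0]],[[6,0,0],[0,0,0]],[[6,0,0],[0,0,0]]]' 85 ; python3 - <<'E'
from h import *
o=bot.get_obs();d=o["eef_pos"][:2]-C;print(o["eef_pos"],"card",(d@A).round(4),(d@N).round(4))
for n in("side","side"): ridge(n,-.17,.04)
E
```

```text
clock: 6.88
eef_pos: [0.587, -0.096, 0.0273]
tool_rot: [0.821, 0.57, -0.0, -0.0]
ft_force: [0.1, -0.3, 0.2]
grip_width: 0.0852
grasp_force: 0.0
[ 0.58704259 -0.09602916  0.0272813 ] card -0.011 -0.1435
side 616 tube [ 0.5766 -0.0453] ang rel 0.01 L 0.154 card x,y -0.0294 -0.095
side 626 tube [ 0.5773 -0.043 ] ang rel 0.005 L 0.154 card x,y -0.029 -0.0926
```

Yaw stays locked while the tube rolls, so it follows its own heading, which is parallel to the stripe. I straighten the hand, centre it on the tube, roll on and measure the stripe in the side camera too.

```bash
python3 -m creep '[[[6,-4,0],[0,0,-0.05]],[[6,-4,0],[0,0,-0.05]],[[6,-3,0],[0,0,-0.05]],[[6,-3,0],[0,0,-0.05]],[[6,-3,0],[0,0,0]],[[6,0,0],[0,0,0]],[[6,0,0],[0,0,0]],[[5,0,0],[0,0,0]],[[5,0,0],[0,0,0]],[[4,0,0],[0,0,0]]]' 85 ; python3 - <<'E'
from h import *
o=bot.get_obs();d=o["eef_pos"][:2]-C;print(o["eef_pos"],"card",(d@A).round(4),(d@N).round(4))
for n in("side","side"): c=ridge(n,-.12,.07)
im=c["image"].astype(int);m=(im[...,2]>150)&(im[...,1]<100)&(im[...,0]<100);m[:200]=0;m[:,:220]=0;m[:,:]&=np.arange(640)[None]<320
k,l,s,_=cv2.connectedComponentsWithStats(m.astype(np.uint8));m=l==1+s[1:,4].argmax()
P=np.array([px2w(c,(u,v),0.)[:2] for v,u in np.argwhere(m)]);q=(P-C)@np.c_[A,N]
print("stripe side:",len(P),np.percentile(q[:,0],[1,99]).round(3),np.percentile(q[:,1],[1,50,99]).round(4),np.polyfit(q[:,0],q[:,1],1).round(3))
for d in vision.place_of(c,"wrap_card")[:1]:print(d["score"],(px2w(c,d["position"],0)[:2]-C)@np.c_[A,N])
cv2.imwrite("pics/s4.png",cv2.resize(c["image"][170:290,200:360],(800,600),interpolation=cv2.INTER_CUBIC))
E
```

```text
clock: 8.22
eef_pos: [0.5823, -0.037, 0.0273]
tool_rot: [0.76, 0.649, -0.0, 0.0]
ft_force: [-0.1, -0.6, 1.2]
grip_width: 0.0849
grasp_force: 0.0
[ 0.58231037 -0.03701354  0.02727469] card -0.025 -0.0859
side 662 tube [0.5834 0.0032] ang rel 0.005 L 0.154 card x,y -0.0303 -0.046
side 670 tube [0.5825 0.0048] ang rel 0.005 L 0.153 card x,y -0.0314 -0.0445
stripe side: 390 [-0.098  0.108] [-0.0186 -0.0038  0.0106] [ 0.02  -0.004]
0.64 [-0.00089767 -0.00623986]
```

View pics/s4.png

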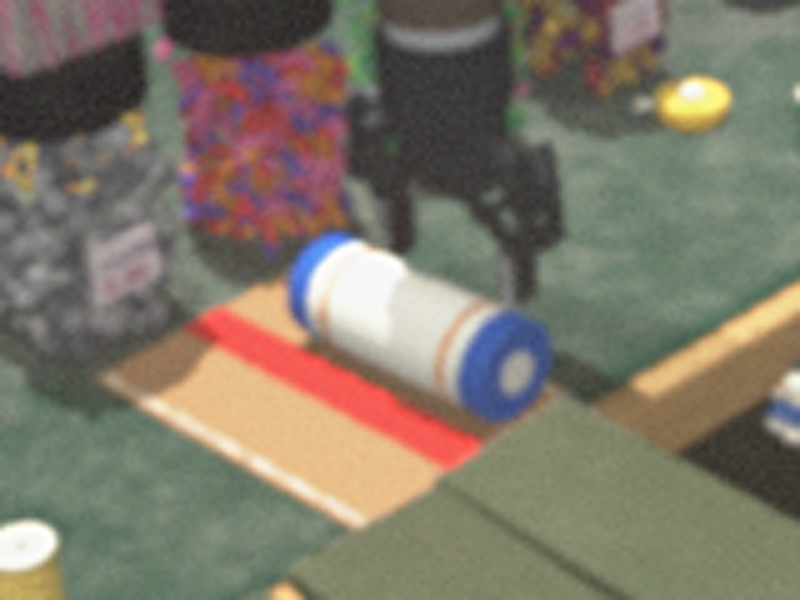

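The tube is rolled over with plain white showing, lying at crop (420,325), with the stripe ahead from (210,325) to (460,450). By the side camera it has about 40 mm to go.

```bash
python3 -m creep '[[[5,0,0],[0,0,0]],[[5,0,0],[0,0,0]],[[5,0,0],[0,0,0]],[[5,0,0],[0,0,0]],[[5,0,0],[0,0,0]],[[4,0,0],[0,0,0]],[[4,0,0],[0,0,0]],[[3,0,0],[0,0,0]],[[2,0,0],[0,0,0]],[[0,0,0],[0,0,0]],[[-20,0,0],[0,0,0]],[[-30,0,0],[0,0,0]]]' 85 && python3 -m creep '[[[-20,0,-40],[0,0,0]],[[-30,0,-50],[0,0,0]],[[-40,0,-50],[0,0,0]],[[-50,-20,-20],[0,0,0]],[[-50,-40,0],[0,0,0]],[[-50,-50,0],[0,0,0]]]' 85; python3 - <<'E'
from h import *
o=bot.get_obs();d=o["eef_pos"][:2]-C;print(o["eef_pos"],"card",(d@A).round(4),(d@N).round(4))
for n in("side","top"):
  c=ridge(n,-.07,.12)
  im=c["image"].astype(int);print([(round(d["score"],2),((px2w(c,d["position"],0)[:2]-C)@np.c_[A,N]).round(4)) for d in vision.place_of(c,"wrap_card")[:1]],[(round(d["score"],2),((px2w(c,d["position"],.03)[:2]-C)@np.c_[A,N]).round(4)) for d in vision.place_of(c,"hook_tube")[:1]])
c1,W,I=tube("side")
s=(W[:,0]>.38)&(W[:,0]<.52)&(W[:,1]>-.05)&(W[:,1]<.2)
for x in np.arange(.38,.52,.02):
  q=s&(abs(W[:,0]-x-.01)<.01)&(W[:,2]<.2);print(x.round(2),np.percentile(W[q][:,2],[5,50,98]).round(3) if q.any() else 0)
cv2.imwrite("pics/t5.png",cv2.resize(c["image"][150:260,190:350],(800,550),interpolation=cv2.INTER_CUBIC))
E
```

```text
clock: 9.88
eef_pos: [0.5802, -0.0501, 0.0273]
tool_rot: [0.76, 0.65, -0.0, 0.0]
ft_force: [0.6, -0.6, -0.9]
grip_width: 0.0852
grasp_force: 0.0
clock: 10.62
eef_pos: [0.4403, -0.2649, 0.1865]
tool_rot: [0.761, 0.649, -0.0, 0.001]
ft_force: [-0.9, -0.7, 0.4]
grip_width: 0.085
grasp_force: 0.0
[ 0.44025389 -0.26488534  0.18653648] card -0.1294 -0.3333
side 724 tube [0.5901 0.0426] ang rel 0.01 L 0.154 card x,y -0.0298 -0.0061
[(0.93, array([ 0.0014, -0.0057]))] [(0.92, array([-0.0228, -0.0004]))]
top 633 tube [0.5923 0.0446] ang rel 0.006 L 0.15 card x,y -0.028 -0.0037
[(0.85, array([-0.0114, -0.0015]))] [(0.97, array([-0.0298, -0.0047]))]
0.38 [0.011 0.014 0.016]
0.4 [0.011 0.014 0.016]
0.42 [0.011 0.014 0.017]
0.44 [-0.021  0.014  0.016]
0.46 [-0.001  0.014  0.016]
0.48 [-0.     0.014  0.017]
0.5 [-0.     0.014  0.057]
0.52 0
```

View pics/t5.png

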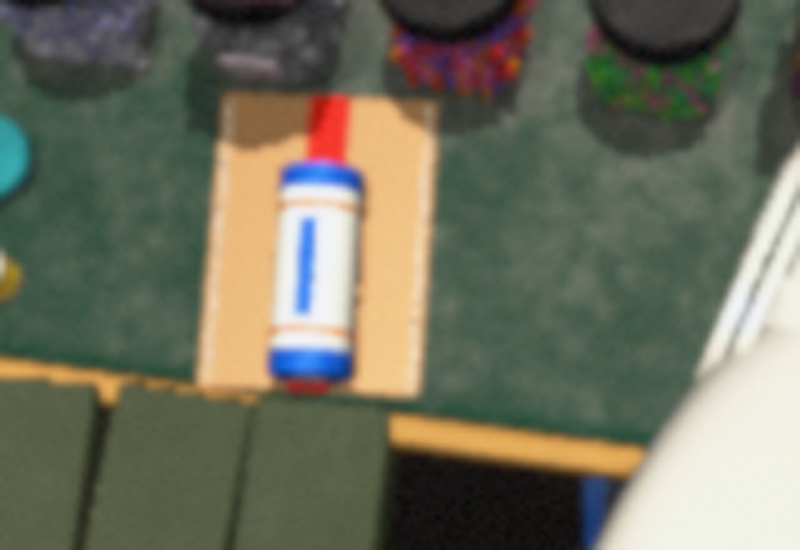

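The top view shows the tube on the stripe (crop (315,270)), with red showing beyond both ends (325,125) and (307,388). It lies about −4 mm off the stripe's middle, about −28 mm lengthwise and 0.01 rad off in direction. Every estimate is inside the limits and the hand is clear, so I hand it in.

```bash
python3 - <<'E'
from h import *
ridge("top",-.07,.12);print(workorder.job_done())
E
```

```text
top 625 tube [0.5912 0.0449] ang rel 0.007 L 0.148 card x,y -0.0291 -0.0037
the job is handed in; nothing more can be done
None
```

I rolled the tube over and onto the red stripe, about 4 mm off its middle and 0.01 rad off its direction, with both ends on the card. Lengthwise it lies about 29 mm off the card's centre against the 35 mm limit. The hand is clear, I saw no contact with the spools, tape or tin, and the job is handed in; no verdict came back.

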